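Turn the dye-bath hotplate up three clicks under its splash guard

ROBOT

A 6-joint arm with a two-finger parallel gripper is mounted at the origin on the work surface. World frame = base frame: x ahead of the robot, y to its left, z up, the work surface at z = 0. Lengths are in m, angles in rad, forces in N, time in s.
With the tool pointing down it reaches from about 0.35 to 0.775 m from the base axis. Payload 7.3 kg.
Tool frame: the origin (TCP) lies midway between the tips of the shut fingers; the grasp point (between the pads) lies 19 mm behind it; y points along the fingers, z is the direction in which the jaws open and shut, and the axes are right-handed (so a half turn about y gives the same grasp; the last joint's range is limited). The gripper opens to 92 mm and grips with 3 to 60 N. Pads are 19 mm wide; open, the fingers measure 130 mm over their backs; the gripper's body (75 mm by 190 mm) begins 47 mm behind the grasp point.
Start: joints at [1.147, 0.342, 1.524, -0, 1.275, -0.146], TCP at [0.144, 0.505, 0.227] pointing down, gripper open.
Joint ranges: [-2.53, 2.53], [-0.77, 2.02], [0.04, 2.7], [-1, 4.14], [0.28, 2.66], [-3.11, 3.11]. Speed limits (rad/s): [2.57, 2.57, 3.14, 3.14, 3.14, 3.14].

INTERFACE

Orientations are given as a 3x3 rotation matrix whose columns are the frame's x, y, z axes.
In Python, from bench import env gives the robot as it stands. The module is installed in compiled form; this text tells all that it offers.
- The arm moves only by the shell command python3 -m creep 'ROWS' [OPENING]. ROWS is JSON, a list that holds one entry, the list of rows, each a list of 4 numbers: the shift along the tool's x, y, z in m, then the turn about the tool's y in degrees. A call has 1 to 12 rows; each row shifts and turns the commanded pose from where the row before left it, along the tool's axes as they then stand; what a row does not reach is not made up. A row lasts 1/12 s, in which the tool goes at most 41.7 mm and 7.16 degrees, less where a joint would pass 70% of its speed; a pose out of reach is approached as far as the arm can. A call is refused whole if a number of a shift passes 0.0417 or a number of a turn 7.16, either way. A call with a gripper value outside its range is refused whole. OPENING is the opening, from 0 (shut) to 1 (fully open), set as the call begins (- or left out, the last holds). The fingers move at their own pace and stop on an object; the grip force is fixed at half the most. Time passes only in rows, so rows that do not move let the fingers close. It gives the time, the measured TCP pose, the force and the opening at its end, in the units of the state.
- env.get_obs(): the state, without advancing time (a new reading comes with each control period).
- env.snapshot(name): name is "scene" or "top"; returns the picture (480x640x3 uint8, red, green, blue); there is no depth.
- env.camera_info(name): a dict with "fx", "fy", "cx", "cy" (pixels), "extrinsics" (4x4, takes a point from camera to world coordinates). Camera axes: x right, y down, z forward; pixel columns grow to the right and rows downward; lengths in m; the calibration is good to about 2 mm. A picture is of the moment at which its call begins. camera_info takes no time and is no camera call.
- env.finish_job(): hands the job in, once; it reports no verdict.
The state is a dict: "clock": time; "joint_positions": joint angles; "joint_vel": joint speeds; "joint_efforts": joint torques, N m; "ee_pos": TCP position; "tool_rot": TCP orientation; "force": force on the tool from outside, world axes, zero at the start; "torque": the same for the moment, N m; "finger_gap": opening from 0.0 (shut) to 1.0 (fully open).
Only numpy, scipy, OpenCV 4.12 (cv2) and the standard library are available. Lean on these libraries where they do the work, as an engineer would, in place of code of your own. Each camera call takes 0.05 s, during which the arm holds its last target. There are 200 camera calls.

TASK

Turn up the heat under the dye pot: push the clear splash guard along its rails until the heat selector is fully uncovered, then turn the selector lever clockwise (seen from above) exactly three clicks from wherever it stands now, leaving it at rest in that click. Then push the guard fully shut over the selector again, let go of everything, and do not shift or tip the pot, the jar or the pencil tin.

Things in the scene. Friction and masses are not known exactly. Their poses are not given: they have to be found in the camera images.
- hotplate: Grey fixed hotplate. Origin on the table straight below the selector's axis; x away from the robot's side, y along the unit towards the pot, z up. Deck 70 mm above the table, x -85 to 135, y -260 to 340 mm. Heating plate (170 mm wide, 12 mm high) at x 25, y 240 mm. Six white marks 85 to 97 mm from the axis show the clicks: a dot at 75 deg (off), dashes at 45, 15, -15, -45, -75 deg from x towards y.
- dial_axis (a point): Point on the selector's vertical turning axis, at deck height (70 mm above the table). Axes as the hotplate's. Around it the selector has a round black hub, 52 mm across, its top 115 mm above the table.
- dial (a joint): Selector angle, rad: 0 at the off dot, growing clockwise seen from above. Six clicks 0.5236 rad apart (0 to 2.618), stops 0.05 beyond. In the unit's frame the lever points at 75 deg minus this angle. Starts resting in one of the first three clicks. Resists up to about 0.2 N m (3 to 4 N at 60 mm); past halfway between clicks it snaps on by itself into the next and rests there.
- dial_tip (a point): On the lever's top face, 75 mm from the axis; its x axis points outwards along the lever. The lever is a black bar 20 mm wide with a white line on top, reaching 80 mm out from the axis to a round end; underside 82 mm, top 115 mm above the table. It can be pushed from the side with shut fingers 60 mm from the axis, lowered 20 mm beside it.
- guard (a joint): Travel of the clear splash guard, m: 0 fully shut over the selector, 0.17 fully open (stops at both ends). It opens along the unit's -y, away from the pot. About 1.5 N of friction and 4 N per m/s; it stays where it is left. The guard is a tunnel 164 mm (x) by 160 mm (y), open at both y ends, side walls at x -55 and 105 mm; fully open it covers y -250 to -90 mm.
- guard_rib (a point): Middle of the top edge of the upright aluminium rib on the guard's clear top, by which it is pushed either way. Rib 90 mm long (unit's x), 10 mm thick (y), 28 mm tall; its top edge is 160 mm and the guard's top face 132 mm above the table. With the guard shut it stands at x 25, y 0 mm in the hotplate's frame. Axes as the hotplate's.
- pot: Open steel pot on the heating plate, 150 mm across and 70 mm high, loose; rim 152 mm above the table. Origin at the middle of its underside. Not to be disturbed.
- jar: Closed glass jar with brass lid, 68 mm across, 100 mm high, loose on the table beyond the hotplate. Origin at the middle of its underside. Not to be disturbed.
- tin: Flat open tin of wooden pencils, 70 x 190 x 18 mm, loose on the table beyond the hotplate. Origin at the middle of its underside. Not to be disturbed.

How it is judged:
By the outcome, as a careful person would: the job done as asked, in the order asked, and still so for the second after the job is handed in, with the robot touching nothing.
It also fails if it takes over 59 s, if anything falls off the work surface, if the arm or the gripper's body presses on something with over 40 N, if the wrist force passes 120 N, or if a joint passes its speed limit or range.

## Working session

There is one attempt and no reset: what is moved stays moved. The work goes in short steps, Python scripts to look and compute and a shell command to move; the robot and the scene stay as the last step left them, time stands still between calls to the robot, and variables do not carry over. Pictures are saved under pics/ and viewed, about 8 in all and at most 12, crops included, and the job is handed in when it is done.

```bash
mkdir -p pics
python3 - <<'E'
from bench import env
import cv2,numpy as np
for n in("scene","top"):
    im=env.snapshot(n);cv2.imwrite(f"pics/{n}0.png",im[:,:,::-1])
    c=env.camera_info(n);print(n,c["fx"],c["fy"],c["cx"],c["cy"]);print(np.round(c["extrinsics"],4))
o=env.get_obs();print(o["clock"],o["ee_pos"],np.round(o["tool_rot"],3),o["force"],o["finger_gap"])
E
```

```text
scene 469.285400621214 469.285400621214 324.9555413858099 239.59635919572025
[[ 0.8647  0.4168 -0.2802  0.8685]
 [ 0.5022 -0.7078  0.4968 -0.3169]
 [ 0.0088 -0.5703 -0.8214  0.7854]
 [ 0.      0.      0.      1.    ]]
top 588.8046063103136 588.8046063103136 315.35571230298234 236.2563841539929
[[ 7.400e-03 -9.977e-01  6.730e-02  5.797e-01]
 [-1.000e+00 -7.300e-03  1.300e-03  8.360e-02]
 [-8.000e-04 -6.730e-02 -9.977e-01  1.049e+00]
 [ 0.000e+00  0.000e+00  0.000e+00  1.000e+00]]
0.1 [0.14381027 0.50455281 0.22611211] [[ 0.962 -0.001  0.274]
 [-0.274 -0.001  0.962]
 [-0.    -1.    -0.001]] [ 0.31350011  0.32358857 -0.46849674] 0.9988207525721032
```

View pics/top0.png

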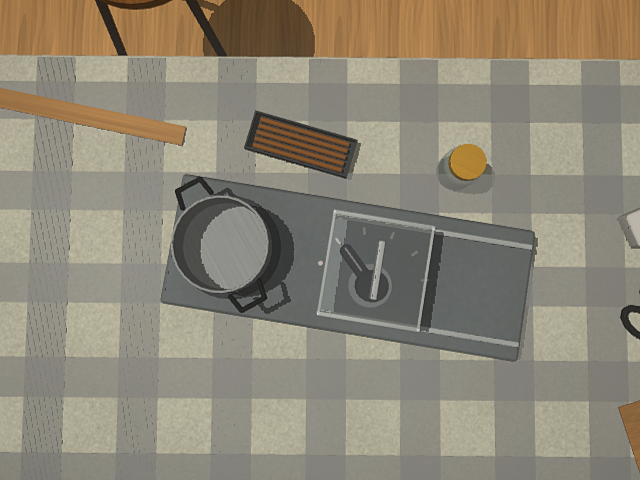

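View pics/scene0.png

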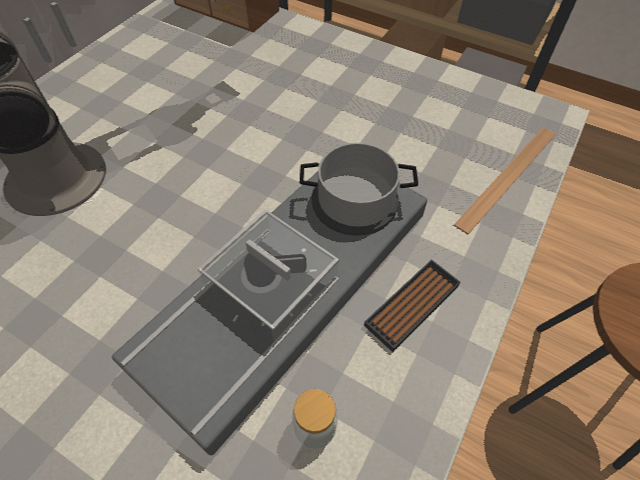

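The top view shows the deck corners at about (184,175), (536,232), (518,360) and (162,303). The rib runs (381,241)–(374,298), the off dot is at (320,263), and the lever points to about (342,248) near the 45° dash. The guard is shut.

```bash
cat > h.py <<'E'
from bench import env
import cv2,numpy as np
def ray(n,uv,z):
    c=env.camera_info(n);E=np.array(c["extrinsics"])
    d=E[:3,:3]@np.array([(uv[0]-c["cx"])/c["fx"],(uv[1]-c["cy"])/c["fy"],1]);o=E[:3,3]
    return (o+d*(z-o[2])/d[2])[:2]
def proj(n,p):
    c=env.camera_info(n);E=np.array(c["extrinsics"]);q=E[:3,:3].T@(np.array(p)-E[:3,3])
    return np.array([c["fx"]*q[0]/q[2]+c["cx"],c["fy"]*q[1]/q[2]+c["cy"]])
E
python3 - <<'E'
from h import *
uv=[(184,175),(536,232),(518,360),(162,303)]
L=np.array([(.135,.34),(.135,-.26),(-.085,-.26),(-.085,.34)])
W=np.array([ray("top",p,.07) for p in uv])
def fit(L,W):
    a=L-L.mean(0);b=W-W.mean(0)
    th=np.arctan2((a[:,0]*b[:,1]-a[:,1]*b[:,0]).sum(),(a*b).sum())
    R=np.array([[np.cos(th),-np.sin(th)],[np.sin(th),np.cos(th)]]);t=W.mean(0)-R@L.mean(0)
    return th,R,t,np.round((W-(L@R.T+t))*1e3,1)
th,R,t,r=fit(L,W);print("deck",np.degrees(th),t,r)
ang=np.radians([75,45,15,-15,-45,-75]);M=.091*np.c_[np.cos(ang),np.sin(ang)]
mu=[(320,263),(338,240),(364,230),(392,236),(414,254),(424,280)]
Wm=np.array([ray("top",p,.0705) for p in mu])
print("marks in unit",np.round((Wm-t)@R*1e3,1),"exp",np.round(M*1e3,1))
for p in[(381,241),(374,298)]:print("rib",p,np.round((ray("top",p,.16)-t)@R*1e3,1))
a,b=[(ray("top",p,.115)-t)@R for p in[(342,248),(370,287)]];print("lever",a,b,np.degrees(np.arctan2(a[1],a[0])))
im=env.snapshot("top")[:,:,::-1]
cv2.imwrite("pics/crop.png",cv2.resize(im[195:345,300:450],None,fx=4,fy=4,interpolation=cv2.INTER_CUBIC))
o=env.get_obs();print("yaw tool x rel unit x",np.degrees(np.arctan2(o["tool_rot"][1][0],o["tool_rot"][0][0])-th))
E
```

```text
deck -8.716563437843394 [ 0.56433861 -0.00785641] [[-2.1 -1.6]
 [-2.8  2.5]
 [ 3.5  2.5]
 [ 1.4 -3.3]]
marks in unit [[ 23.7  89.3]
 [ 66.2  65.8]
 [ 89.6  25.6]
 [ 87.1 -22. ]
 [ 63.2 -62.6]
 [ 23.2 -85.3]] exp [[ 23.6  87.9]
 [ 64.3  64.3]
 [ 87.9  23.6]
 [ 87.9 -23.6]
 [ 64.3 -64.3]
 [ 23.6 -87.9]]
rib (381, 241) [69.1  3.8]
rib (374, 298) [-17.4   1.2]
lever [0.05169394 0.05876399] [-0.00222675  0.00545422] 48.6623183191195
yaw tool x rel unit x -7.204019884255276
```

View pics/crop.png

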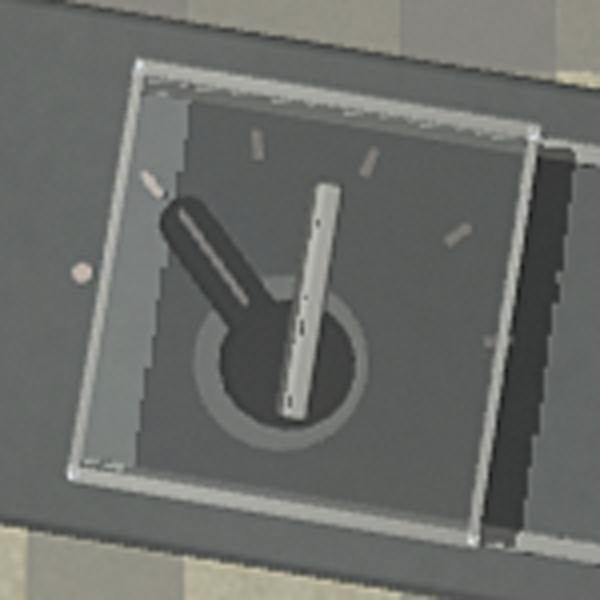

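Measured: unit yaw is −8.7°, and the axis is at about (0.5646, −0.0061). The crop shows the lever at the 45° dash (click 1), so the goal is −45° (click 4). First I align the tool with the unit and hover over the rib, jaws a little open so they straddle it.

```bash
cat >> h.py <<'E'
TH=np.radians(-8.7);T=np.array([.5646,-.0061]);R=np.array([[np.cos(TH),-np.sin(TH)],[np.sin(TH),np.cos(TH)]])
def st():
    o=env.get_obs();r=np.array(o["tool_rot"]);p=np.array(o["ee_pos"])
    print("t",round(o["clock"],2),"unit mm",np.round((p[:2]-T)@R*1e3,1),"z",round(p[2]*1e3,1),"yaw",round(np.degrees(np.arctan2(r[1,0],r[0,0])-TH),2),"F",np.round(np.array(o["force"]),1),"gap",round(o["finger_gap"],3))
E
python3 -m creep '[[[0,0,0,-3.6],[0,0,0,-3.6],[0.026,0,-0.022,0],[0.026,0,-0.022,0],[0.026,0,-0.022,0],[0.026,0,-0.022,0],[0.026,0,-0.022,0],[0.026,0,-0.022,0],[0.026,0,-0.022,0],[0.026,0,-0.022,0],[0.026,0,-0.022,0],[0.026,0,-0.022,0]]]' 0.3 >/dev/null
python3 -m creep '[[[0.026,0,-0.022,0],[0.026,0,-0.022,0],[0.026,0,-0.022,0],[0.026,0,-0.022,0],[0.026,0,-0.022,0],[0.026,0,-0.022,0],[0.026,0,-0.022,0],[0.026,0,-0.022,0],[0.026,0,-0.022,0],[0,0,0,0],[0,0,0,0]]]'
python3 -c "
from h import *
st();cv2.imwrite('pics/top1.png',env.snapshot('top')[:,:,::-1]);s=env.snapshot('scene')[:,:,::-1];cv2.imwrite('pics/s1.png',s)"
```

```text
clock: 2.07
ee_pos: [0.5693, 0.0155, 0.2257]
tool_rot: [[0.988, -0.002, 0.154], [-0.154, 0.0, 0.988], [-0.002, -1.0, 0.0]]
force: [-0.5, -0.0, 0.7]
finger_gap: 0.3
t 2.07 unit mm [ 1.3 22. ] z 225.7 yaw -0.17 F [-0.5 -0.   0.7] gap 0.3
```

View pics/s1.png

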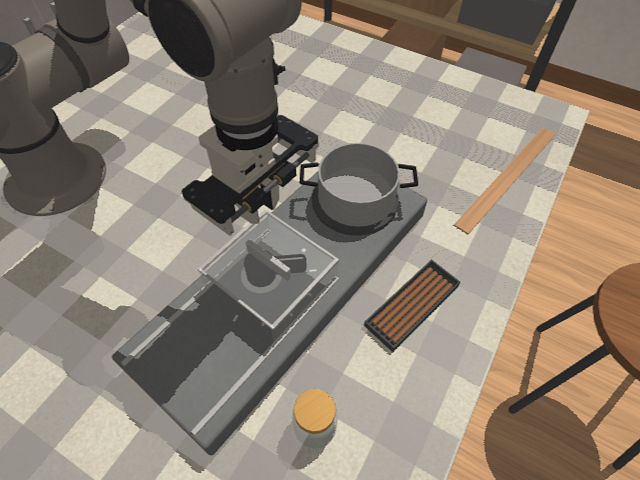

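The gripper hovers behind the rib and nothing else has moved. Next I centre over the rib, lower so the jaws straddle it (tips about 7 mm above the guard's top), and check the force.

```bash
python3 -m creep '[[[0.012,0,-0.011,0],[0.012,0,-0.011,0],[0,0.02,0,0],[0,0.02,0,0],[0,0.02,0,0],[0,0.012,0,0],[0,0.007,0,0],[0,0.007,0,0],[0,0,0,0],[0,0,0,0]]]' >/dev/null
python3 -c "
from h import *
st();s=env.snapshot('scene')[:,:,::-1];cv2.imwrite('pics/s2.png',cv2.resize(s[150:350,150:400],None,fx=3,fy=3))"
```

```text
t 3.0 unit mm [24.8  1.8] z 141.3 yaw 0.02 F [-0.5 -0.2  1.2] gap 0.295
```

View pics/s2.png

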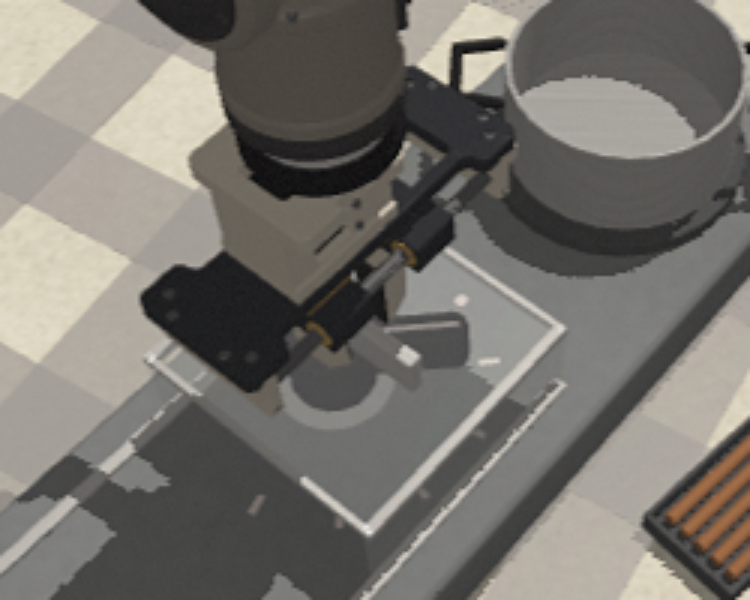

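The jaws straddle the rib with no contact force. Pushing open.

```bash
python3 -m creep '[[[0,0,-0.01,0],[0,0,-0.015,0],[0,0,-0.016,0],[0,0,-0.016,0],[0,0,-0.016,0],[0,0,-0.016,0],[0,0,-0.016,0],[0,0,-0.016,0],[0,0,-0.016,0],[0,0,-0.016,0],[0,0,-0.01,0],[0,0,-0.006,0]]]' >/dev/null
python3 -m creep '[[[0,0,-0.002,0],[0,0,-0.002,0],[0,0,-0.002,0],[0,0,0,0],[0,0,0,0]]]' >/dev/null
python3 -c "
from h import *
st()"
python3 -m creep '[[[0,0,-0.002,0],[0,0,-0.002,0],[0,0,0,0],[0,0,0,0]]]' >/dev/null
python3 -c "
from h import *
st()"
```

```text
t 4.47 unit mm [  24.8 -173.4] z 140.6 yaw 0.02 F [-0.2 -0.2  0.2] gap 0.299
t 4.8 unit mm [  24.7 -177.7] z 140.6 yaw -0.02 F [0.4 0.3 0.3] gap 0.303
```

```bash
python3 -m creep '[[[0,0,-0.001,0],[0,0,-0.001,0],[0,0,-0.001,0],[0,0,0,0]]]' >/dev/null
python3 -c "
from h import *
st()"
python3 -m creep '[[[0,0,-0.001,0],[0,0,-0.001,0],[0,0,0,0]]]' >/dev/null
python3 -c "
from h import *
st();s=env.snapshot('top')[:,:,::-1];cv2.imwrite('pics/t3.png',s)"
```

```text
t 5.13 unit mm [  24.7 -178.4] z 140.6 yaw -0.01 F [2.6 9.2 0.9] gap 0.3
t 5.38 unit mm [  24.7 -178.5] z 140.5 yaw 0.01 F [ 3.9 15.5  1.9] gap 0.301
```

View pics/t3.png

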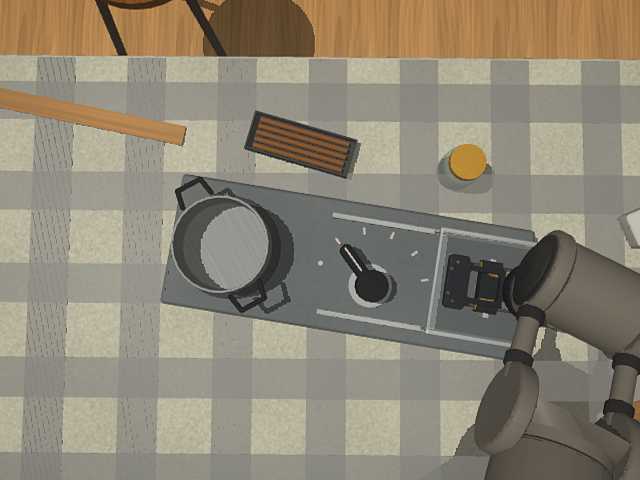

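The guard is fully open: the force rises against the stop at y ≈ −178.5 mm, and the picture shows the selector completely clear with the lever still at the 45° dash. Now release, rise, shut the fingers, move to hover on the CCW side of the lever, and turn 45°.

```bash
python3 -m creep '[[[0,0,0.006,0],[0,0,0.006,0],[0,-0.02,0,0],[0,-0.03,0,0],[0,-0.035,0,0],[0,0,0.02,0],[0,0,0.03,0],[0,0,0.03,0],[0,0,0.03,0],[0,0,0.03,0],[0,0,0.03,0],[0,0,0.03,0]]]' 0.3 >/dev/null
python3 -m creep '[[[-0.008,0,0.02,0],[0,0,0.019,0],[0,0,0,-6.4],[0,0,0,-6.4],[0,0,0,-6.4],[0,0,0,-6.4],[0,0,0,-6.4],[0,0,0,-6.4],[0,0,0,-6.6],[0,0,0,0],[0,0,0,0]]]' 0 >/dev/null
python3 -c "
from h import *
st()"
```

```text
t 7.35 unit mm [16.9 68.1] z 225.7 yaw 44.77 F [-0.4  0.1 -0.1] gap 0.004
```

```bash
python3 -m creep '[[[0,0.03,0,0],[0,0.03,0,0],[0,0.03,0,0],[0,0.012,0,0],[0,0.008,0,0],[0,0.008,0,0],[0,0.008,0,0],[0,0,0,0],[0,0,0,0]]]' 0 >/dev/null
python3 -c "
from h import *
st();s=env.snapshot('scene')[:,:,::-1];cv2.imwrite('pics/s4.png',cv2.resize(s[150:350,150:400],None,fx=3,fy=3))"
```

```text
t 8.1 unit mm [17.1 68.4] z 100.1 yaw 44.95 F [-0.3  0.1  0.4] gap 0.005
```

View pics/s4.png

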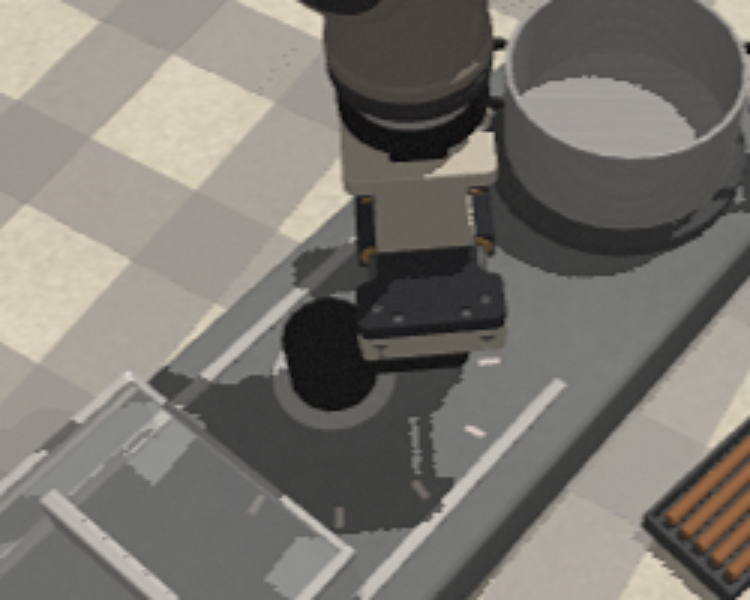

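The fingers are down beside the lever, clear of the pot and untouched. Now creep tangentially until contact.

```bash
python3 -m creep '[[[0,0,-0.003,0],[0,0,-0.002,0],[0,0,0,0]]]' >/dev/null; python3 -c "
from h import *
st()"
python3 -m creep '[[[0,0,-0.002,0],[0,0,-0.001,0],[0,0,0,0]]]' >/dev/null; python3 -c "
from h import *
st()"
python3 -m creep '[[[0,0,-0.001,0],[0,0,-0.001,0],[0,0,0,0]]]' >/dev/null; python3 -c "
from h import *
st()"
```

```text
t 8.4 unit mm [21.  64.5] z 100.3 yaw 44.96 F [ 0.1 -0.4 -0.3] gap 0.006
t 8.65 unit mm [22.7 62.5] z 99.8 yaw 44.97 F [-0.5  1.1 -0.7] gap 0.006
t 8.9 unit mm [23.8 61.4] z 99.7 yaw 44.98 F [-0.1  0.9  1.1] gap 0.007
```

```bash
python3 -m creep '[[[0.0017,0,-0.0042,4],[0.0017,0,-0.0042,4],[0.0017,0,-0.0042,4],[0.0017,0,-0.0042,4],[0,0,0,0]]]' >/dev/null; python3 -c "
from h import *
st()"
python3 -m creep '[[[0.0017,0,-0.0042,4],[0.0017,0,-0.0042,4],[0.0017,0,-0.0042,4],[0.0017,0,-0.0042,4],[0.0017,0,-0.0042,4],[0.0017,0,-0.0042,4],[0.0017,0,-0.0042,4],[0.0017,0,-0.0042,4],[0.0017,0,-0.0042,4],[0.0017,0,-0.0042,4],[0,0,0,0],[0,0,0,0]]]' >/dev/null
python3 -c "
from h import *
st();s=env.snapshot('top')[:,:,::-1];cv2.imwrite('pics/t5.png',cv2.resize(s[195:345,300:450],None,fx=4,fy=4))"
```

```text
t 9.32 unit mm [40.2 52.1] z 99.7 yaw 28.83 F [-0.7  0.3 -0. ] gap 0.005
t 10.32 unit mm [63.7 15.3] z 99.6 yaw -10.84 F [-1.   0.2 -0.4] gap 0.005
```

View pics/t5.png

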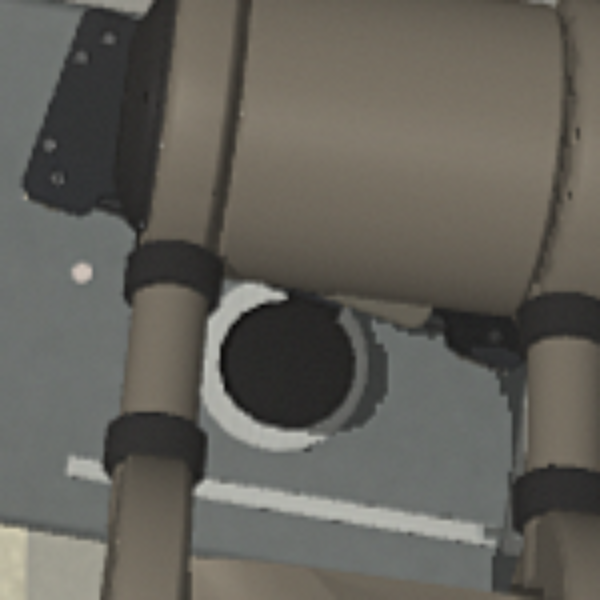

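The arm hides the lever from the top camera, so I'll rely on kinematics, force and the scene camera. The tool is at −10.8° with no load, so the lever should be resting in the −15° click. I continue in two parts.

```bash
python3 -m creep '[[[0.0017,0,-0.0042,4],[0.0017,0,-0.0042,4],[0.0017,0,-0.0042,4],[0,0,0,0]]]' >/dev/null; python3 -c "
from h import *
st()"
python3 -m creep '[[[0.0017,0,-0.0042,4],[0.0017,0,-0.0042,4],[0.0017,0,-0.0042,4],[0,0,0,0],[0,0,0,0]]]' >/dev/null
python3 -c "
from h import *
st();s=env.snapshot('scene')[:,:,::-1];cv2.imwrite('pics/s6.png',cv2.resize(s[200:350,180:380],None,fx=4,fy=4))"
```

```text
t 10.7 unit mm [65.4  2. ] z 99.7 yaw -23.03 F [-0.   1.3  0.2] gap 0.003
t 11.12 unit mm [ 64.3 -11.5] z 99.7 yaw -34.76 F [-0.8  0.2  0.3] gap 0.005
```

View pics/s6.png

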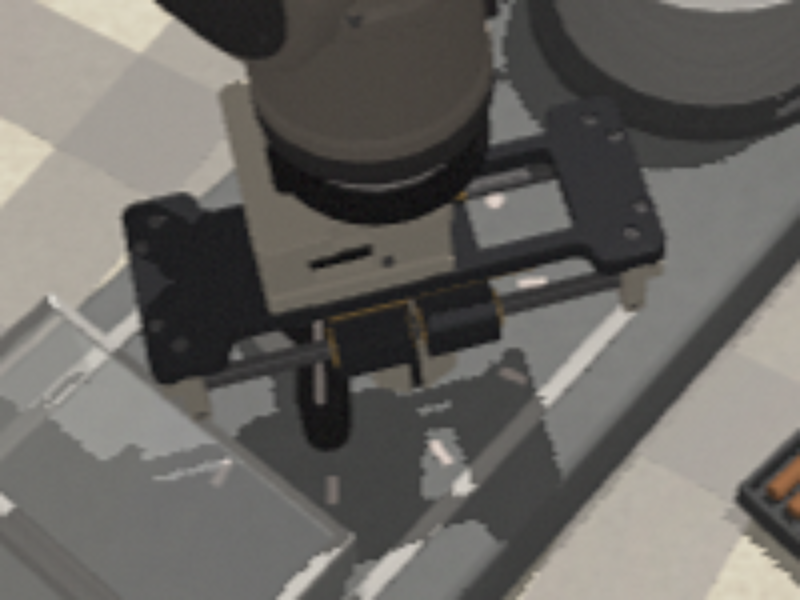

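The lever now points at the −45° dash (crop pixel (332,488)), with a clear gap to the fingers and no force. I retreat, rise, square the tool and return over the rib.

```bash
python3 -m creep '[[[0,0,0.006,0],[0,0,0.006,0],[0,-0.03,0,0],[0,-0.04,0,0],[0,-0.04,0,0],[0,-0.016,0,0],[0,0,0,-7],[0,0,0,-7],[0,0,0,-7],[0,0,0,-7],[0,0,0,-7],[0,0,0,0]]]' >/dev/null
python3 -m creep '[[[-0.012,0,-0.028,0],[-0.012,0,-0.028,0],[-0.012,0,-0.028,0],[-0.01,0,-0.028,0],[0,0,-0.028,0],[0,0,-0.027,0],[0,0,0,0],[0,0,0,0]]]' 0.3 >/dev/null
python3 -c "
from h import *
st();im=env.snapshot('top');cv2.imwrite('pics/t7.png',cv2.resize(im[195:345,300:450,::-1],None,fx=4,fy=4))
"
```

```text
t 12.83 unit mm [  25.3 -169.7] z 225.6 yaw -0.29 F [0.4 0.1 0.6] gap 0.295
```

View pics/t7.png

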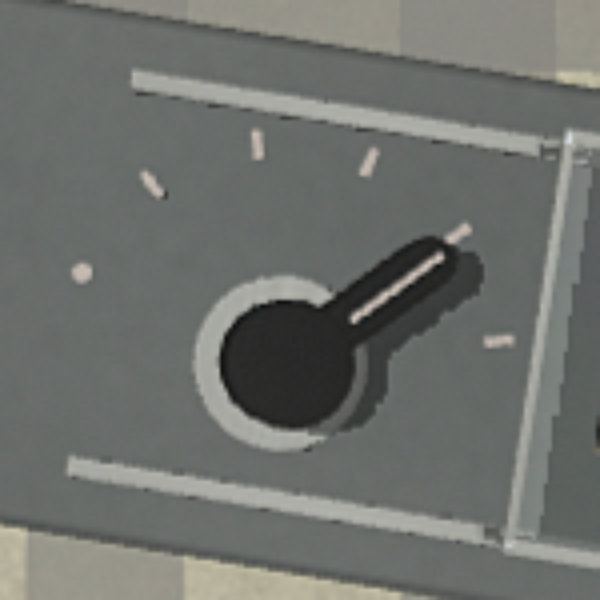

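The lever rests in line with the −45° dash (crop (458,233)), exactly three clicks on. Lower over the rib and push shut.

```bash
python3 -m creep '[[[0,0.02,0,0],[0,0.02,0,0],[0,0.02,0,0],[0,0.012,0,0],[0,0.007,0,0],[0,0.006,0,0],[0,0,0,0],[0,0,0,0]]]' >/dev/null
python3 -c "
from h import *
st()"
python3 -m creep '[[[0,0,0.01,0],[0,0,0.015,0],[0,0,0.016,0],[0,0,0.016,0],[0,0,0.016,0],[0,0,0.016,0],[0,0,0.016,0],[0,0,0.016,0],[0,0,0.016,0],[0,0,0.016,0],[0,0,0.01,0],[0,0,0.006,0]]]' >/dev/null
python3 -m creep '[[[0,0,0.003,0],[0,0,0.002,0],[0,0,0.002,0],[0,0,0,0],[0,0,0,0]]]' >/dev/null
python3 -c "
from h import *
st()"
python3 -m creep '[[[0,0,0.001,0],[0,0,0.001,0],[0,0,0.001,0],[0,0,0,0],[0,0,0,0]]]' >/dev/null
python3 -c "
from h import *
st()"
```

```text
t 13.55 unit mm [  25.6 -168.4] z 141.2 yaw 0.0 F [ 0.7 -1.   0. ] gap 0.3
t 14.97 unit mm [25.  7.] z 140.5 yaw -0.05 F [ 0.1 -0.6  1.1] gap 0.304
t 15.38 unit mm [25.1  9.3] z 140.5 yaw -0.03 F [-1.8 -5.4 -0.4] gap 0.299
```

```bash
python3 -m creep '[[[0,0,0.001,0],[0,0,0.001,0],[0,0,0,0],[0,0,0,0]]]' >/dev/null
python3 -c "
from h import *
st()"
python3 -m creep '[[[0,0,-0.006,0],[0,0,-0.005,0],[0,-0.02,0,0],[0,-0.03,0,0],[0,-0.035,0,0],[-0.03,0,0,0],[-0.03,0,0,0],[-0.03,0,0,0],[-0.03,0,0,0],[-0.03,0,0,0],[-0.02,0,0,0],[0,0,0,0]]]' 0.4 >/dev/null
python3 -c "
from h import *
st();cv2.imwrite('pics/t8.png',env.snapshot('top')[:,:,::-1])"
```

```text
t 15.72 unit mm [25.   9.4] z 140.4 yaw -0.05 F [ -2.5 -12.4  -1.2] gap 0.303
t 16.72 unit mm [-148.3    1.8] z 226.0 yaw 0.03 F [-0.4  0.2  1.3] gap 0.402
```

View pics/t8.png

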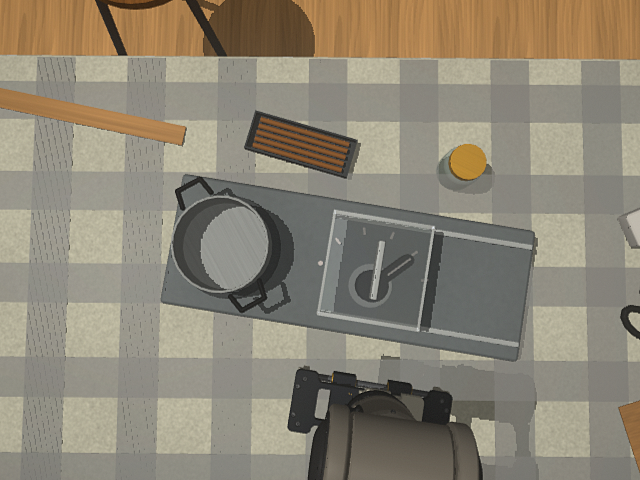

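The guard is back at its starting pixels (335,212)–(420,330). The lever points at the −45° dash, and the pot, jar and tin look unmoved. The gripper is clear at the bottom of the picture. Handing in.

Run:
```python
from h import *
a=cv2.imread("pics/top0.png").astype(int);b=cv2.imread("pics/t8.png").astype(int)
d=abs(a-b).max(2)
for n,s in dict(pot=np.s_[165:315,160:300],jar=np.s_[135:200,430:500],tin=np.s_[100:185,235:365],rib=np.s_[236:250,374:390]).items():print(n,d[s].max(),(d[s]>25).sum())
print(env.finish_job())
```

```text
pot 10 0
jar 9 0
tin 10 0
rib 7 0
the job is handed in; nothing more can be done
None
```

The job is done and handed in at about 16.8 s. I pushed the guard open to its stop and turned the selector lever clockwise from the 45° dash (click 1) to the −45° dash (click 4), exactly three clicks. I then pushed the guard shut to its stop, let go and backed the arm away.

- **Guard:** the push force rose against the stop at both ends, to about 16 N open and about 12 N shut. The rib is back at its starting pixels.
- **Lever:** the last picture shows it at rest on the −45° dash, under the shut guard.
- **Pot, jar and tin:** comparing the first and last top pictures shows no visible change around any of them.
- **Failed check:** the arm hid the lever from the top camera partway through the turn. I went by force and position there, then confirmed the angle with the scene camera and with a clear top view afterwards. No other check failed or disagreed.

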